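# Shift the jar mill into its green gear

### The job

The jar mill is stopped and its gear lever stands somewhere in the left-hand lane of the H-shaped gate. Push the lever with your fingertips through the gate, by way of neutral across to the right-hand lane, and fully home into the slot with the green dot, then take your hand away. Only push it, gently, without gripping it, and leave the jar, cup, pot, vials and scoop as they are.

Things in the scene. Friction and masses are not known exactly. Their poses are not given: they have to be found in the camera images.
- mill: Fixed bench jar mill: blue base 230 x 485 mm, blue gearbox with an aluminium H-gate plate on top (face 124 mm above the table), yellow chain guard, two rubber rollers with a jar to its left, motor behind it (127 mm high). Origin on the table under the gate's centre. x points away from the robot towards the motor (turned up to 17 degrees either way), y left along the rollers, z up.
- knob (a point): Centre of the lever's black ball knob, 34 mm across, on a 10 mm steel rod; free all round, gate plate about 60 mm below the ball. Pivot: mill origin, 40 mm above the table; knob centre 165 mm from it. At side angle s and throw t, in the mill frame (mm): x = 165 sin t, y = 165 cos t sin s, z = 40 + 165 cos t cos s. Upright: 205 mm high.
- gear_side (a joint): Sideways lean of the lever (rad): 0 upright, + to the mill's left (+y, jar side). Stops at +0.225 and -0.225, the outer walls of the left and right lanes; in a lane beyond 0.18 either way. It can change only in neutral (throw within 0.06 of 0): two round-nosed lands part the lanes elsewhere. No spring, friction holds it; 2 to 5 N at the knob move it.
- gear_throw (a joint): Fore-and-aft lean of the lever (rad): 0 neutral, + away from the robot (mill +x), - towards it. Slot ends (fully home) at +0.25 and -0.25. Same friction, no spring: it stays where it is left. It starts in the left lane at any throw.
- green_mark (a point): Green dot, 20 mm, on the gate plate at the end of the near right-hand slot: x = -41, y = -17 mm in the mill frame, 125.5 mm above the table. Lever home there: throw about -0.25, side -0.18 to -0.225. Other dots: yellow near left, blue far left, red far right.
- jar: White plastic milling jar with red lid, lying loose along y on the rollers: 100 mm diameter, 160 mm long, about 0.9 kg; its right end about 145 mm left of the gate's centre, its top 177 mm above the table. Origin in its middle. Leave alone.
- cup_a: Clear open specimen cup, 68 mm wide, 72 mm high, right of the gearbox; origin at its underside. Leave alone.
- pot_a: Clear pot with red lid, 66 mm wide, 75 mm high, right of the gearbox; origin at its underside. Leave alone.
- vial_a: Small clear vial with white cap, 24 mm wide, 55 mm high, standing in front of the gearbox; origin at its underside. Leave alone.
- vial_b: The same vial with orange cap. Leave alone.
- scoop: Black-handled scoop, 170 mm long, lying on the table right of the cup and pot. Leave alone.

How it is judged:
At the end, for the whole second after the job is handed in: the lever stands at rest in the green (near right-hand) slot within 0.035 rad of its end stop (knob within about 6 mm of fully home), and the jar and the other loose things are where they stood (jar within 15 mm, others within 20 mm) (value of joint gear_side below -0.16 rad and value of joint gear_throw below -0.215 rad and velocity of joint gear_throw between -0.05 and 0.05 rad/s and distance of jar from where it was at the start of the episode below 0.015 m and distance of each of cup_a, pot_a, vial_a, vial_b, scoop from where it was at the start of the episode below 0.02 m); the robot touches nothing.
It fails at once if the lever or the mill is gripped or pushed hard (more than 30 N between fingers and mill or lever) (contact force between the fingers and mill above 30 N).
It fails at once if the milling jar is shifted or lifted (more than 15 mm) (distance of jar from where it was at the start of the episode above 0.015 m).
It fails at once if a cup, the pot, a vial or the scoop is shifted, tipped or lifted (more than 20 mm) (distance of any of cup_a, pot_a, vial_a, vial_b, scoop from where it was at the start of the episode above 0.02 m).
It also fails if it takes over 67 s, if anything falls off the work surface, if the arm or the gripper's body presses on something with over 40 N, if the wrist force passes 120 N, or if a joint passes its speed limit or range.

### The arm

A 7-joint arm with a two-finger parallel gripper is mounted at the origin on the work surface. World frame = base frame: x ahead of the robot, y to its left, z up, the work surface at z = 0. Lengths are in m, angles in rad, forces in N, time in s.
With the tool pointing down it reaches from about 0.425 to 0.975 m from the base axis. Payload 16.7 kg.
Tool frame: the origin (TCP) lies between the finger pads; the fingertips stand r.finger_overhang ahead of it and the grasp point (between the pads) is the TCP (r.finger_overhang is the distance from the TCP to the fingertips, in m); x points along the fingers, y is the direction in which the jaws open and shut, and the axes are right-handed (so a half turn about x gives the same grasp; the last joint's range is limited). The gripper opens to 85 mm and grips with 20 to 120 N. Pads are 22 mm wide; open, the fingers measure 114 mm over their backs; the gripper's body (76 mm by 85 mm) begins 54 mm behind the grasp point. The pads swing forward as they close: fully open they stand 13 mm farther back than shut.
Start: joints at [1.054, 0.426, 0.074, 1.606, -0.034, 1.111, -0.067], TCP at [0.243, -0.63, 0.25] pointing down, gripper open.
Joint ranges: [-2.85, 2.85], [-0.5, 2.14], [-1.23, 1.37], [0.21, 2.46], [-1.02, 4.16], [0.16, 2.05], [-2.73, 2.73]. Speed limits (rad/s): [1.89, 1.89, 2.39, 2.39, 3.01, 3.01, 3.01].

### API

Orientations are given as a 3x3 rotation matrix whose columns are the frame's x, y, z axes.
In Python, from workcell import r, optics, ticket gives the robot as it stands.
- The arm moves only by the tool play_rows, never from a script. Its argument "commands" is a list of rows, each a list of 5 numbers: the opening, from 0 (shut) to 1 (fully open), then the shift along the tool's x, y, z in mm, then the turn about the tool's x in degrees. In form: [[grip, dx, dy, dz, turn], ...]. A call has 1 to 12 rows; each row shifts and turns the commanded pose from where the row before left it, along the tool's axes as they then stand; what a row does not reach is not made up. A row lasts 1/10 s, in which the tool goes at most 50 mm and 8.59 degrees, less where a joint would pass 70% of its speed; a pose out of reach is approached as far as the arm can. A call with a gripper value outside its range is refused whole. The fingers move at their own pace and stop on an object; "force" is the grip in N (left out, the last holds). Time passes only in rows, so rows that do not move let the fingers close. It gives the time, the measured TCP pose, the force and the opening at its end, in the units of the state.
- r.sense(): the state, without advancing time (a new reading comes with each control period).
- optics.grab_frame(name): name is "scene" or "side" or "wrist"; returns (picture, depth): 384x512x3 uint8, red, green, blue; 384x512 float32, m along the optical axis (not along the pixel's ray), 0 where there is no reading.
- optics.camera_info(name): a dict with "fx", "fy", "cx", "cy" (pixels), "eye" and "orientation" of the camera in the world. Camera axes: x right, y down, z forward; pixel columns grow to the right and rows downward; lengths in m; the calibration is good to about 2 mm. The wrist camera is an equidistant fisheye: a pixel r from the principal point sees the ray r / f radians off the axis. A picture is of the moment at which its call begins: read the wrist's pose just before it. camera_info takes no time and is no camera call; for the wrist camera it gives the pose at the moment of the call.
- ticket.finish_job(): hands the job in, once; it reports no verdict.
The state is a dict: "time_s": time; "q": joint angles; "dq": joint speeds; "joint_efforts": joint torques, N m; "position": TCP position; "ee_rot": TCP orientation; "wrist_force": force on the tool from outside, world axes, zero at the start; "wrist_torque": the same for the moment, N m; "gripper_width": finger opening in m.
Only numpy, scipy, OpenCV 4.12 (cv2) and the standard library are available. Lean on these libraries where they do the work, as an engineer would, in place of code of your own. Each camera call takes 0.05 s, during which the arm holds its last target.

## Working session

There is one attempt and no reset: what is moved stays moved. The work goes in short steps, Python scripts to look and compute and a tool call to move; the robot and the scene stay as the last step left them, time stands still between calls to the robot, and variables do not carry over. Pictures are saved under pics/ and viewed, and the job is handed in when it is done.

Besides the shell and the picture viewer there is one more tool, called after ">>>" as name([rows], argument=value, ...), one row to a line, values as JSON. play_rows: Moves the arm, as the interface text tells. Its arguments: {"type":"object","properties":{"commands":{"type":"array","items":{"type":"array","items":{"type":"number"}}},"force":{"type":"number"}},"required":["commands"]}

```bash
mkdir -p pics; ls; python3 - <<'E'
from workcell import r, optics, ticket
import cv2, numpy as np
s=r.sense()
print({k:np.round(v,3).tolist() for k,v in s.items()}, r.finger_overhang)
for n in ["scene","side"]:
    p,d=optics.grab_frame(n); cv2.imwrite(f"pics/{n}0.png",p[:,:,::-1]); np.save(f"{n}0.npy",d); np.save(f"{n}0c.npy",p)
    print(optics.camera_info(n))
E
```

```text
pics
{'time_s': 0.0, 'q': [1.053, 0.427, 0.074, 1.607, -0.034, 1.111, -0.067], 'dq': [-0.002, 0.0, 0.002, -0.0, 0.0, 0.002, -0.002], 'joint_efforts': [-0.001, -94.983, 3.76, -46.35, 0.019, 0.011, -0.0], 'position': [0.243, -0.629, 0.25], 'ee_rot': [[-0.001, 0.36, -0.933], [0.001, -0.933, -0.36], [-1.0, -0.001, 0.0]], 'wrist_force': [-0.741, 0.945, -0.695], 'wrist_torque': [0.031, -0.014, -0.013], 'gripper_width': 0.085} 0.019
{'fx': 442.97824053075635, 'fy': 442.97824053075635, 'cx': 251.61083451322438, 'cy': 186.1063635996205, 'eye': array([ 1.49490657, -0.32651789,  0.78415321]), 'orientation': array([[ 0.29049632,  0.53856659, -0.79092219],
       [ 0.95677279, -0.15133846,  0.24835962],
       [ 0.01406125, -0.82888039, -0.55924913]])}
{'fx': 407.24972173378484, 'fy': 407.24972173378484, 'cx': 259.9745096158771, 'cy': 197.93945158810834, 'eye': array([ 0.31474315, -0.69523268,  0.63229038]), 'orientation': array([[ 0.9225194 , -0.20867283,  0.32467462],
       [-0.38551247, -0.53829177,  0.74941451],
       [ 0.01838722, -0.81651554, -0.57703058]])}
```

View pics/scene0.png

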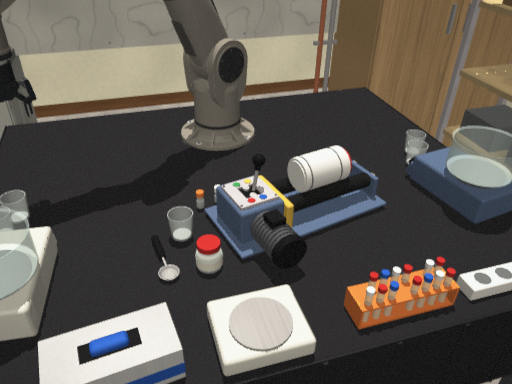

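View pics/side0.png

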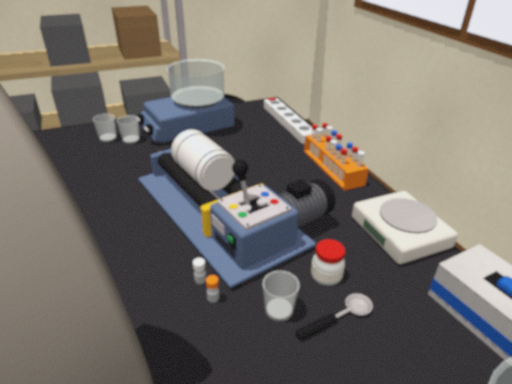

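The scene view shows the knob near (259,160) with the gate plate at about (250,192). The side view shows the knob near (240,167), with dots at yellow (233,206), green (242,214), blue (265,195) and red (274,201). Next I'll measure the dots and the knob.

```bash
cat > h.py <<'E'
import numpy as np, cv2
from workcell import r, optics, ticket
def ray(ci,u,v):
    d=np.array([(u-ci['cx'])/ci['fx'],(v-ci['cy'])/ci['fy'],1.]); return ci['eye'],ci['orientation']@d
def onplane(ci,u,v,z):
    e,d=ray(ci,u,v); return e+d*(z-e[2])/d[2]
def tri(rays):
    A=np.zeros((3,3));b=np.zeros(3)
    for e,d in rays:
        d=d/np.linalg.norm(d);P=np.eye(3)-np.outer(d,d);A+=P;b+=P@e
    p=np.linalg.solve(A,b)
    return p,[np.linalg.norm((np.eye(3)-np.outer(d,d)/(d@d))@(p-e))*1000 for e,d in rays]
def blobs(m,minA=6):
    n,l,s,c=cv2.connectedComponentsWithStats(m.astype(np.uint8)); return [(c[i].round(1).tolist(),int(s[i,4]),s[i,:4].tolist()) for i in range(1,n) if s[i,4]>=minA]
E
python3 - <<'E'
from h import *
for n,(x0,y0,x1,y1) in {"scene":(205,145,310,215),"side":(200,150,300,250)}.items():
    p=np.load(f"{n}0c.npy");ci=optics.camera_info(n)
    big=cv2.resize(p[y0:y1,x0:x1],None,fx=6,fy=6,interpolation=cv2.INTER_CUBIC);cv2.imwrite(f"pics/{n}0z.png",big[:,:,::-1])
    hsv=cv2.cvtColor(p,cv2.COLOR_RGB2HSV).astype(int);H,S,V=[hsv[...,i] for i in range(3)]
    roi=np.zeros(H.shape,bool);roi[y0:y1,x0:x1]=1
    for c,m in dict(green=(H>45)&(H<85)&(S>110)&(V>60),red=((H<8)|(H>172))&(S>120)&(V>90),yellow=(H>18)&(H<32)&(S>110)&(V>110),blue=(H>98)&(H<125)&(S>160)&(V>100)).items():
        for b in blobs(m&roi): print(n,c,b,onplane(ci,*b[0],.1255).round(4))
    for b in blobs((V<45)&roi,20): print(n,'dark',b)
E
```

```text
scene green ([236.2, 184.1], 18, [233, 183, 7, 3]) [ 0.5431 -0.0709  0.1255]
scene red ([251.0, 199.6], 24, [248, 198, 7, 4]) [ 0.6217 -0.0533  0.1255]
scene yellow ([280.2, 197.3], 263, [258, 175, 36, 40]) [0.6324 0.0217 0.1255]
scene yellow ([247.1, 180.7], 21, [244, 179, 7, 4]) [ 0.5351 -0.0382  0.1255]
scene blue ([262.8, 196.1], 20, [260, 195, 7, 4]) [ 0.6152 -0.0196  0.1255]
scene dark ([217.9, 154.3], 251, [205, 146, 39, 20])
scene dark ([258.1, 161.0], 179, [252, 153, 14, 18])
scene dark ([283.3, 185.2], 210, [272, 177, 23, 17])
scene dark ([247.0, 191.9], 43, [241, 186, 12, 11])
scene dark ([300.6, 200.5], 278, [289, 190, 21, 22])
scene dark ([272.9, 212.6], 58, [263, 210, 19, 5])
side green ([241.8, 214.1], 18, [239, 213, 7, 3]) [ 0.5433 -0.0763  0.1255]
side green ([230.3, 238.9], 41, [228, 235, 6, 9]) [ 0.4962 -0.1402  0.1255]
side red ([273.8, 201.2], 22, [271, 200, 7, 4]) [ 0.6228 -0.0588  0.1255]
side yellow ([206.5, 216.9], 294, [200, 199, 17, 38]) [ 0.4738 -0.0592  0.1255]
side yellow ([233.1, 205.9], 27, [230, 204, 7, 5]) [ 0.5363 -0.0433  0.1255]
side blue ([264.5, 193.5], 8, [263, 193, 4, 2]) [ 0.6156 -0.0251  0.1255]
side dark ([237.8, 175.0], 315, [224, 160, 25, 33])
side dark ([294.1, 188.9], 162, [286, 180, 14, 19])
side dark ([203.0, 195.1], 69, [200, 187, 9, 17])
side dark ([253.7, 204.6], 38, [251, 200, 7, 10])
side dark ([231.8, 245.6], 36, [229, 240, 6, 10])
```

View pics/scene0z.png

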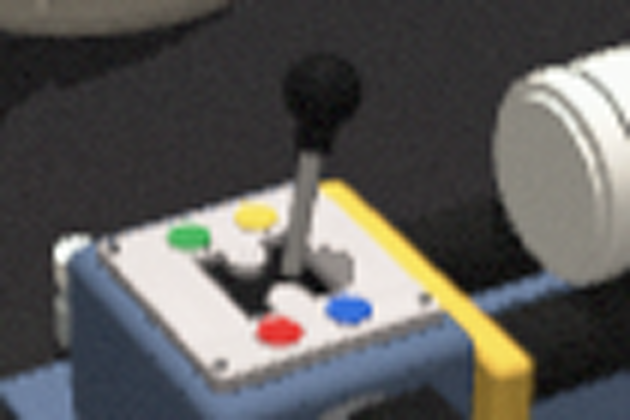

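View pics/side0z.png

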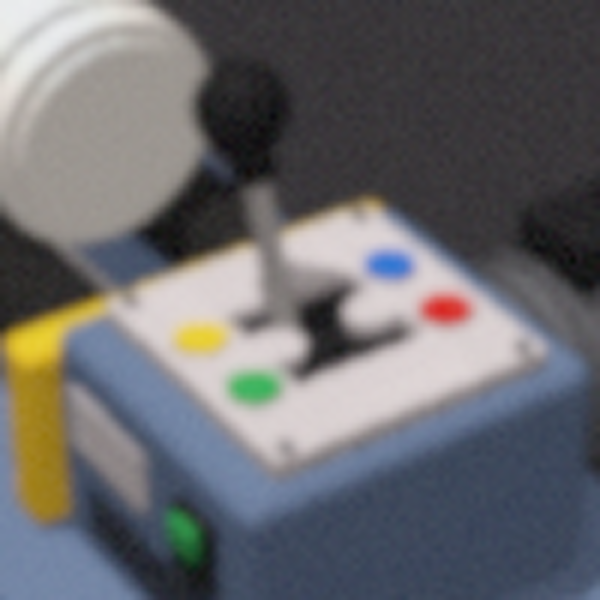

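Knob centres from the zoomed crops are scene (258.8,159.8) and side (240.5,167.5). The lever looks to be in the left lane, slightly near of neutral.

```bash
cat >> h.py <<'E'
D={'green':((236.2,184.1),(241.8,214.1)),'red':((251,199.6),(273.8,201.2)),'yellow':((247.1,180.7),(233.1,205.9))}
M={'green':(-41,-17),'red':(41,-17),'yellow':(-41,17)}
E
python3 - <<'E'
from h import *
a,b=optics.camera_info("scene"),optics.camera_info("side")
for k,(u,v) in D.items(): 
    p,e=tri([ray(a,*u),ray(b,*v)]);print(k,p.round(4),np.round(e,1))
p,e=tri([ray(a,258.8,159.8),ray(b,240.5,167.5)]);print('knob',p.round(4),np.round(e,1))
# mill pose from mean of plane points: both cams
pts=np.array([onplane(a,*D[k][0],.1255)[:2]/2+onplane(b,*D[k][1],.1255)[:2]/2 for k in D]);m=np.array([M[k] for k in D])/1000
# 2D rigid (Kabsch)
pc,mc=pts.mean(0),m.mean(0);H=(m-mc).T@(pts-pc);th=np.arctan2(H[0,1]-H[1,0],H[0,0]+H[1,1])
R=np.array([[np.cos(th),-np.sin(th)],[np.sin(th),np.cos(th)]]);o=pc-R@mc
print('mill',o.round(4),np.degrees(th).round(2),'res',((m@R.T+o-pts)*1000).round(1).tolist())
k=np.r_[R.T@(p[:2]-o),p[2]-.04];print('knob mill mm',(k*1000).round(1),'len',np.linalg.norm(k)*1000,'t',np.arcsin(k[0]/.165),'s',np.arctan2(k[1],k[2]))
for n,ci,(u,v) in (('scene',a,(259,160)),('side',b,(240,167))):
    d=np.load(n+'0.npy')[v-1:v+2,u-1:u+2].mean();e,w=ray(ci,u,v);print(n,(e+w*(d+.016)).round(4))
E
```

```text
green [ 0.5438 -0.0722  0.1244] [1.8 1.8]
red [ 0.6234 -0.055   0.1249] [2. 2.]
yellow [ 0.5366 -0.0397  0.1249] [1.8 1.8]
knob [ 0.5623 -0.0166  0.2009] [2.3 2.3]
mill [ 0.5791 -0.0483] 12.52 res [[-0.4, -0.2], [0.6, 0.1], [-0.2, 0.1]]
knob mill mm [ -9.6  34.6 160.9] len 164.8401771004919 t -0.05808006031512686 s 0.21176827059629744
scene [ 0.5631 -0.0152  0.2029]
side [ 0.5617 -0.0185  0.2008]
```

The estimates agree well:
- Mill at (0.579, -0.048), yaw 12.5°.
- Lever length 164.8 mm, against 165 expected.
- Throw about -0.058, side about +0.212.

The plan is to use the closed fingertips pointing down. I'll push +x to the middle of neutral, then -y across, then -x home. First I'll raise, turn and shut the hand.

>>> play_rows([
  [0,-25,0,0,4.3],
  [0,-25,0,0,4.3],
  [0,-25,0,0,0],
  [0,-10,0,0,0],
  [0,0,0,0,0],
], force=20)

```text
time_s: 0.6
position: [0.2429, -0.6302, 0.3363]
ee_rot: [[0.001, 0.216, -0.976], [-0.002, -0.976, -0.216], [-1.0, 0.002, -0.0]]
wrist_force: [-0.3, -0.3, -0.3]
gripper_width: 0.0121
```

>>> play_rows([
  [0,0,-24,-17.5,0],
  [0,0,-24,-17.5,0],
  [0,0,-24,-17.5,0],
  [0,0,-24,-17.5,0],
  [0,0,-24,-17.5,0],
  [0,0,-24,-17.5,0],
  [0,0,-24,-17.5,0],
  [0,0,-24,-17.5,0],
  [0,0,-24,-17.5,0],
  [0,0,-24,-17.5,0],
  [0,0,-24,-17.5,0],
  [0,0,0,0,0],
])

```text
time_s: 1.8
position: [0.3749, -0.3269, 0.3341]
ee_rot: [[-0.001, 0.221, -0.975], [0.002, -0.975, -0.221], [-1.0, -0.002, 0.001]]
wrist_force: [-0.5, -0.7, -0.1]
gripper_width: 0.0001
```

```bash
cat >> h.py <<'E'
O=np.array([.5791,-.0483]);TH=np.radians(12.52);RM=np.array([[np.cos(TH),-np.sin(TH)],[np.sin(TH),np.cos(TH)]])
def where():
    s=r.sense();p=s['position'];m=RM.T@(p[:2]-O)
    R3=np.eye(3);R3[:2,:2]=RM
    print('t',round(s['time_s'],2),'TCP mill mm',(m*1000).round(1),'z',round(p[2]*1000,1),'F mill',(R3.T@s['wrist_force']).round(1),'w',round(s['gripper_width'],4))
    return s
E
python3 -c "
from h import *
s=where();print((np.array(s['ee_rot'])).round(3).tolist())
c=RM.T
E=np.array(s['ee_rot']);print('ty in mill',(RM.T@E[:2,1]).round(3))"
```

```text
t 1.8 TCP mill mm [-259.7 -227.7] z 334.1 F mill [-0.6 -0.6 -0.1] w 0.0001
[[-0.001, 0.221, -0.975], [0.002, -0.975, -0.221], [-1.0, -0.002, 0.001]]
ty in mill [ 0.004 -1.   ]
```

>>> play_rows([
  [0,0,-24,-17,0],
  [0,0,-24,-17,0],
  [0,0,-24,-17,0],
  [0,0,-24,-17,0],
  [0,0,-24,-17,0],
  [0,0,-24,-17,0],
  [0,0,-24,-17,0],
  [0,0,-24,-17,0],
  [0,0,-24,-17,0],
  [0,0,-24,-17,0],
  [0,0,-22,-20,0],
  [0,0,0,0,0],
])

```text
time_s: 3.0
position: [0.5034, -0.0306, 0.3341]
ee_rot: [[-0.001, 0.22, -0.975], [0.002, -0.975, -0.22], [-1.0, -0.002, 0.001]]
wrist_force: [0.0, -0.7, 0.3]
gripper_width: 0.0002
```

```bash
python3 -c "
from h import *
s=where()
for n in ['scene','side']:
    p,d=optics.grab_frame(n);cv2.imwrite(f'pics/{n}1.png',p[:,:,::-1])"
```

```text
t 3.0 TCP mill mm [-70.1  33.6] z 334.1 F mill [-0.2 -0.7  0.3] w 0.0002
```

View pics/side1.png

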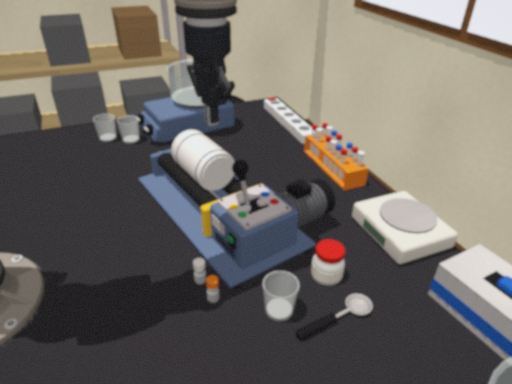

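View pics/scene1.png

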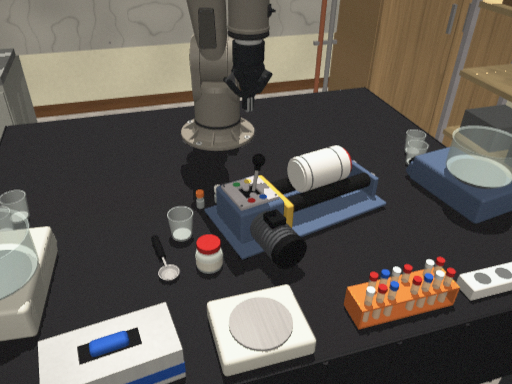

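The shut hand is above and near of the knob, with the tip at side (212,122) and scene (249,108). The lever is untouched. I'll descend to knob height.

>>> play_rows([
  [0,25,0,0,0],
  [0,25,0,0,0],
  [0,25,0,0,0],
  [0,25,0,0,0],
  [0,20,0,0,0],
  [0,10,0,0,0],
  [0,0,0,0,0],
])

```text
time_s: 3.8
position: [0.5016, -0.0346, 0.2041]
ee_rot: [[-0.002, 0.215, -0.977], [0.0, -0.977, -0.215], [-1.0, -0.001, 0.002]]
wrist_force: [-0.7, 0.8, 0.1]
gripper_width: 0.0001
```

```bash
python3 -c "
from h import *
a,b=optics.camera_info('scene'),optics.camera_info('side')
p,e=tri([ray(a,249,109),ray(b,212,122)]);print('tip before mill',(RM.T@(p[:2]-O)*1000).round(1),p[2],e)
s=where()
for n,(x0,y0) in dict(scene=(215,120),side=(190,110)).items():
    p,d=optics.grab_frame(n);cv2.imwrite(f'pics/{n}2.png',cv2.resize(p[y0:y0+100,x0:x0+100],None,fx=5,fy=5,interpolation=cv2.INTER_CUBIC)[:,:,::-1])"
```

```text
tip before mill [-68.9  37.2] 0.31698789915034387 [np.float64(3.1977956593115144), np.float64(3.1977956593115855)]
t 3.8 TCP mill mm [-72.7  30.1] z 204.1 F mill [-0.5  0.9  0.1] w 0.0001
```

View pics/side2.png

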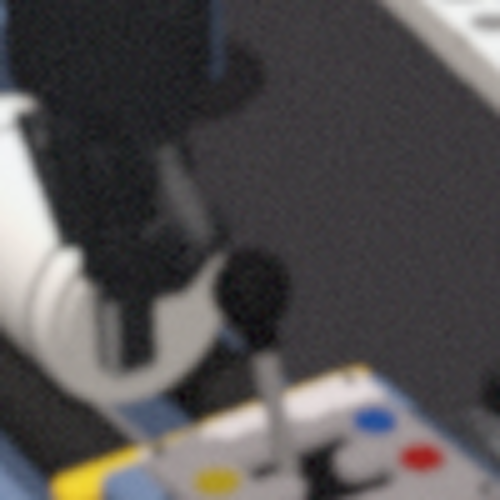

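View pics/scene2.png

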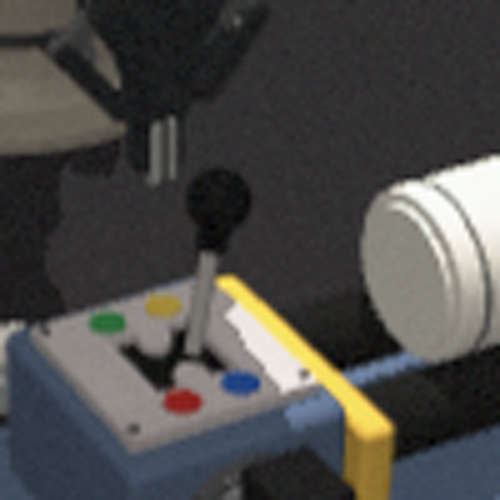

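The side view shows the fingers beside the knob at the right height, with the tip at crop (120,370) and the knob at crop (252,285). I'll align y and approach slowly in mill +x.

>>> play_rows([
  [0,0,-4,-5,0],
  [0,0,0,-7,0],
  [0,0,0,-7,0],
  [0,0,0,-6,0],
  [0,0,0,0,0],
])

```text
time_s: 4.4
position: [0.527, -0.024, 0.2054]
ee_rot: [[0.0, 0.216, -0.976], [0.0, -0.976, -0.216], [-1.0, -0.0, -0.0]]
wrist_force: [-0.3, -0.3, -0.4]
gripper_width: -0.0003
```

```bash
python3 -c "
from h import *
where()"
```

```text
t 4.4 TCP mill mm [-45.6  35. ] z 205.4 F mill [-0.4 -0.2 -0.4] w -0.0003
```

>>> play_rows([
  [0,0,0,-3,0],
  [0,0,0,-3,0],
  [0,0,0,-3,0],
  [0,0,0,0,0],
])

```text
time_s: 4.8
position: [0.535, -0.0224, 0.2053]
ee_rot: [[-0.0, 0.216, -0.976], [-0.0, -0.976, -0.216], [-1.0, -0.0, 0.0]]
wrist_force: [-2.1, -0.9, 1.9]
gripper_width: 0.0005
```

```bash
cat >> h.py <<'E'
def shots(k,crop=True):
    for n,(x0,y0) in dict(scene=(205,130),side=(185,120)).items():
        p,d=optics.grab_frame(n);cv2.imwrite(f'pics/{n}{k}.png',cv2.resize(p[y0:y0+100,x0:x0+110],None,fx=5,fy=5,interpolation=cv2.INTER_CUBIC)[:,:,::-1])
    a,b=[cv2.imread(f'pics/{n}{k}.png')[:,:390] for n in ('scene','side')];cv2.imwrite(f'pics/both{k}.png',np.hstack([a,b]))
E
python3 -c "
from h import *
where();shots(3)"
```

```text
t 4.8 TCP mill mm [-37.5  34.8] z 205.3 F mill [-2.3 -0.4  1.9] w 0.0005
```

View pics/both3.png

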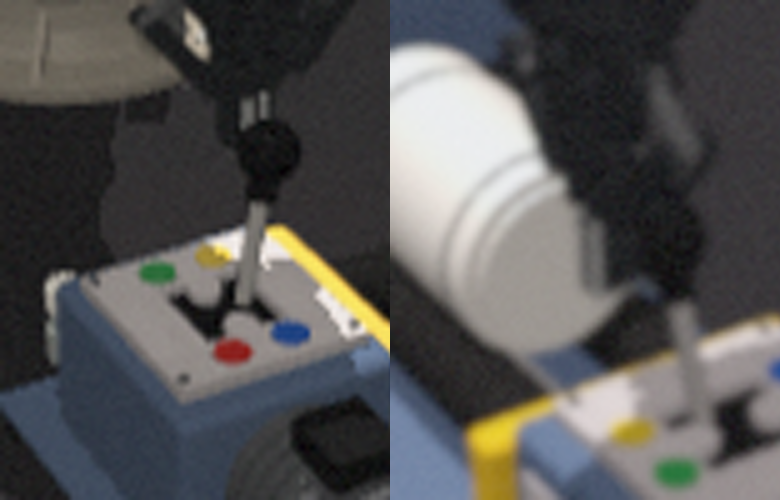

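Contact came where predicted (TCP x = -37.5, about 2 N), and the scene picture shows the fingers touching the knob at crop (268,148). I'll push 9 mm further to the middle of neutral.

>>> play_rows([
  [0,0,0,-3,0],
  [0,0,0,-3,0],
  [0,0,0,-3,0],
  [0,0,0,0,0],
])

```text
time_s: 5.3
position: [0.5441, -0.0204, 0.2053]
ee_rot: [[0.0, 0.216, -0.976], [0.0, -0.976, -0.216], [-1.0, -0.0, -0.0]]
wrist_force: [-1.3, -1.1, 2.1]
gripper_width: -0.0002
```

```bash
python3 -c "
from h import *
where();shots(4)"
```

```text
t 5.3 TCP mill mm [-28.1  34.9] z 205.3 F mill [-1.5 -0.8  2.1] w -0.0002
```

View pics/both4.png

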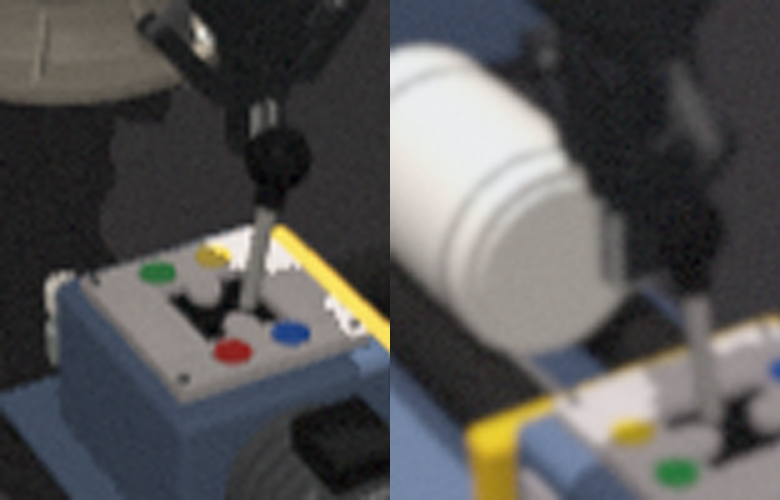

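The lever moved about 9 mm, and its rod now sits in line with the cross slot. I'll back off and go round to the left side.

>>> play_rows([
  [0,0,0,15,0],
  [0,0,0,20,0],
  [0,0,-25,0,0],
  [0,0,-25,0,0],
  [0,0,-10,0,0],
  [0,0,0,-25,0],
  [0,0,0,-25,0],
  [0,0,0,-13,0],
  [0,0,0,0,0],
])

```text
time_s: 6.3
position: [0.5591, 0.0444, 0.205]
ee_rot: [[-0.0, 0.216, -0.976], [0.001, -0.976, -0.216], [-1.0, -0.001, -0.0]]
wrist_force: [-0.2, 0.4, -0.3]
gripper_width: 0.0
```

```bash
python3 -c "
from h import *
where();shots(5)"
```

```text
t 6.3 TCP mill mm [ 0.6 94.8] z 205.0 F mill [-0.1  0.5 -0.3] w 0.0
```

View pics/both5.png

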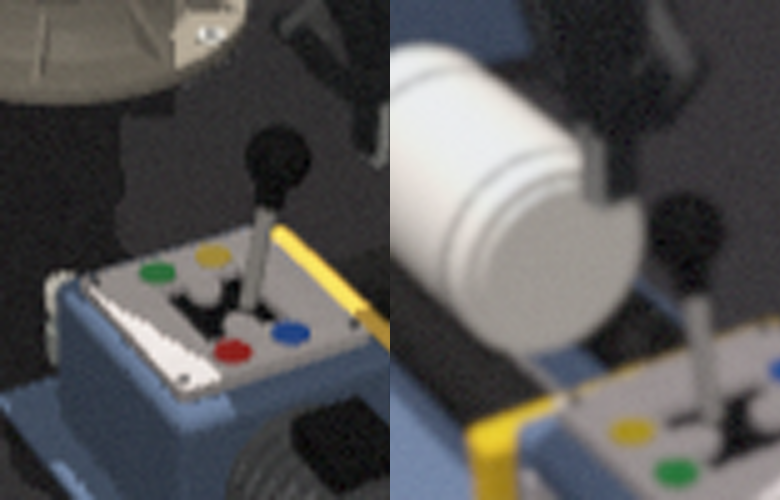

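```bash
cat >> h.py <<'E'
def knob(u,v):
    p,e=tri([ray(optics.camera_info('scene'),*u),ray(optics.camera_info('side'),*v)])
    k=np.r_[RM.T@(p[:2]-O),p[2]-.04];print('knob mill',(k*1000).round(1),'len',np.linalg.norm(k).round(4),'t',np.arcsin(k[0]/.165).round(3),'s',np.arctan2(k[1],k[2]).round(3),'err',np.round(e,1))
E
python3 -c "
from h import *
knob((260.4,161.2),(244.2,166))"
```

```text
knob mill [ -0.6  34.2 161.6] len 0.1652 t -0.004 s 0.208 err [2.2 2.2]
```

>>> play_rows([
  [0,0,8,0,0],
  [0,0,8,0,0],
  [0,0,5,0,0],
  [0,0,4,0,0],
  [0,0,0,0,0],
])

```text
time_s: 6.9
position: [0.5635, 0.0188, 0.2054]
ee_rot: [[0.0, 0.215, -0.977], [-0.0, -0.977, -0.215], [-1.0, 0.0, -0.0]]
wrist_force: [0.8, -0.2, -0.2]
gripper_width: 0.0001
```

```bash
python3 -c "
from h import *
where()"
```

```text
t 6.9 TCP mill mm [-0.7 68.9] z 205.4 F mill [ 0.7 -0.4 -0.2] w 0.0001
```

The knob is at throw about 0 and side about +0.21, which is centred in neutral. I expect contact near TCP y = 66, so I'll push across in small steps.

>>> play_rows([
  [0,0,3,0,0],
  [0,0,3,0,0],
  [0,0,3,0,0],
  [0,0,0,0,0],
])

```text
time_s: 7.3
position: [0.5656, 0.011, 0.2055]
ee_rot: [[0.0, 0.216, -0.976], [0.0, -0.976, -0.216], [-1.0, -0.0, -0.0]]
wrist_force: [-0.7, 1.1, 1.2]
gripper_width: 0.0002
```

>>> play_rows([
  [0,0,3,0,0],
  [0,0,3,0,0],
  [0,0,3,0,0],
  [0,0,3,0,0],
  [0,0,3,0,0],
  [0,0,0,0,0],
])

```text
time_s: 7.9
position: [0.5687, -0.0044, 0.2052]
ee_rot: [[-0.0, 0.215, -0.977], [-0.0, -0.977, -0.215], [-1.0, 0.0, 0.0]]
wrist_force: [0.4, 0.4, 0.2]
gripper_width: -0.0001
```

```bash
python3 -c "
from h import *
where();shots(6)"
```

```text
t 7.9 TCP mill mm [-0.6 45.1] z 205.2 F mill [0.4 0.4 0.2] w -0.0001
```

View pics/both6.png

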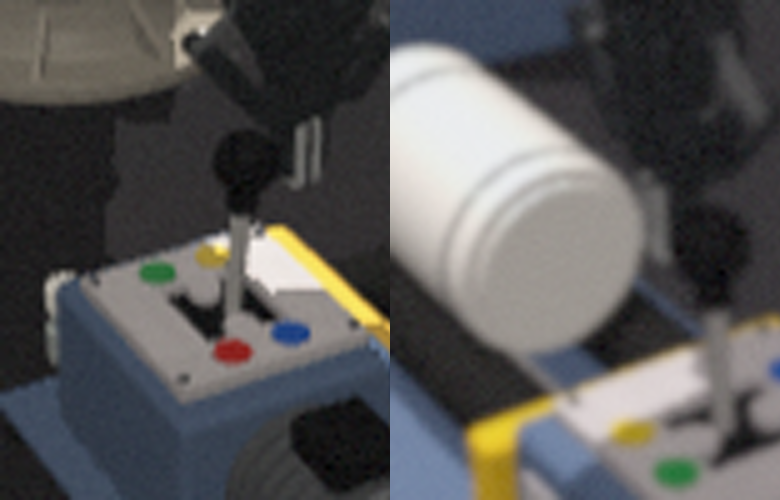

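```bash
python3 -c "
from h import *
knob((254.2,162),(249.4,168))"
```

```text
knob mill [1.000e-01 1.570e+01 1.653e+02] len 0.1661 t 0.001 s 0.094 err [1.7 1.7]
```

>>> play_rows([
  [0,0,4,0,0],
  [0,0,4,0,0],
  [0,0,4,0,0],
  [0,0,4,0,0],
  [0,0,4,0,0],
  [0,0,0,0,0],
])

```text
time_s: 8.6
position: [0.5731, -0.0241, 0.2053]
ee_rot: [[-0.0, 0.215, -0.977], [-0.0, -0.977, -0.215], [-1.0, 0.0, 0.0]]
wrist_force: [0.3, 0.1, 0.6]
gripper_width: -0.0002
```

```bash
python3 -c "
from h import *
where();shots(7)"
```

```text
t 8.6 TCP mill mm [-0.6 24.9] z 205.3 F mill [0.3 0.1 0.6] w -0.0002
```

View pics/both7.png

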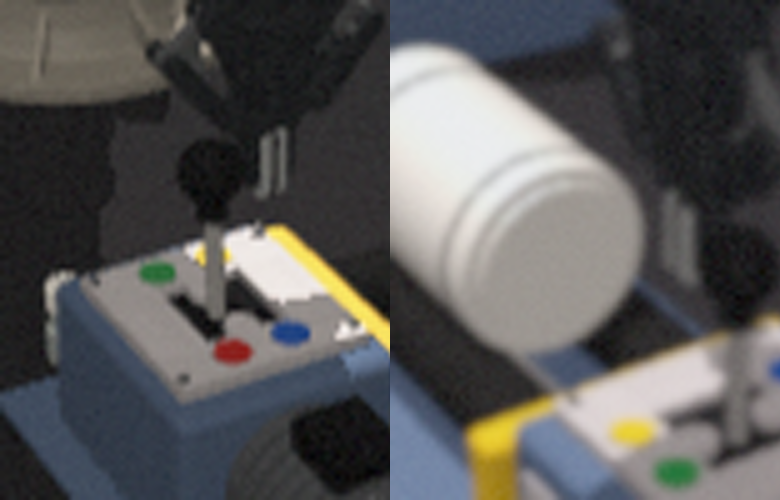

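The knob is crossing with throw still about 0. I'll continue to near the right-hand wall, then use small steps and watch the force.

>>> play_rows([
  [0,0,4,0,0],
  [0,0,4,0,0],
  [0,0,4,0,0],
  [0,0,4,0,0],
  [0,0,4,0,0],
  [0,0,3,0,0],
  [0,0,2,0,0],
  [0,0,0,0,0],
])

```text
time_s: 9.5
position: [0.5783, -0.048, 0.2052]
ee_rot: [[-0.0, 0.216, -0.976], [-0.0, -0.976, -0.216], [-1.0, 0.0, 0.0]]
wrist_force: [0.3, 0.6, -0.3]
gripper_width: -0.0
```

>>> play_rows([
  [0,0,2,0,0],
  [0,0,1,0,0],
  [0,0,0,0,0],
])

```text
time_s: 9.8
position: [0.579, -0.0506, 0.2053]
ee_rot: [[-0.0, 0.216, -0.976], [0.0, -0.976, -0.216], [-1.0, -0.0, 0.0]]
wrist_force: [-0.5, 1.3, -1.9]
gripper_width: -0.0
```

```bash
python3 -c "
from h import *
where();shots(8)"
```

```text
t 9.8 TCP mill mm [-0.6 -2.2] z 205.3 F mill [-0.2  1.3 -1.9] w -0.0
```

View pics/both8.png

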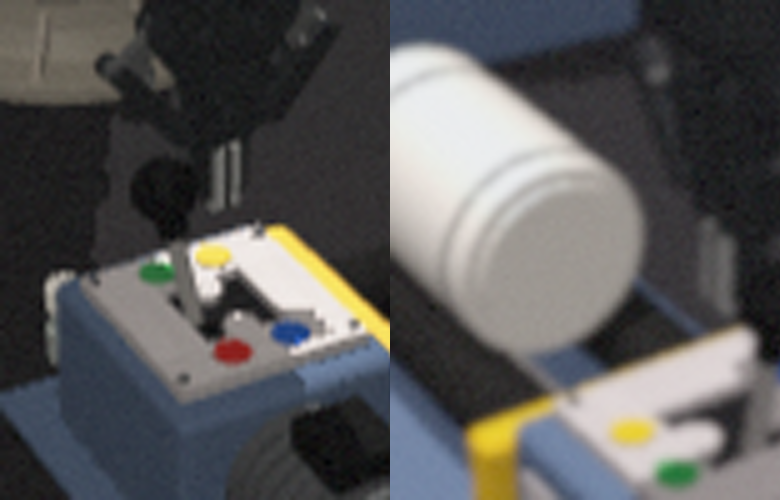

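```bash
python3 -c "
from h import *
p,d=optics.grab_frame('side');cv2.imwrite('pics/side8b.png',cv2.resize(p[130:230,220:320],None,fx=5,fy=5,interpolation=cv2.INTER_CUBIC)[:,:,::-1])
q=onplane(optics.camera_info('scene'),237.8,167.8,.2005);print((RM.T@(q[:2]-O)*1000).round(1))"
```

```text
[ -3.8 -28.4]
```

View pics/side8b.png

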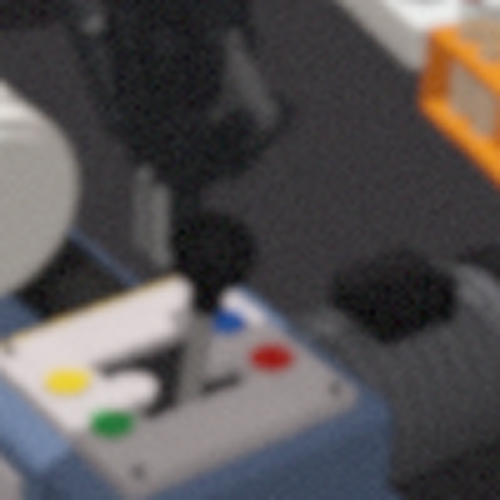

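```bash
python3 -c "
from h import *
knob((237.8,167.8),(220+214/5,130+250/5))"
```

```text
knob mill [ -0.  -31.4 161.7] len 0.1647 t -0.0 s -0.192 err [1.8 1.8]
```

>>> play_rows([
  [0,0,1.5,0,0],
  [0,0,0,0,0],
])

```text
time_s: 10.15
position: [0.5794, -0.0521, 0.2053]
ee_rot: [[-0.0, 0.216, -0.976], [0.0, -0.976, -0.216], [-1.0, -0.0, -0.0]]
wrist_force: [0.6, 2.6, -0.7]
gripper_width: -0.0001
```

>>> play_rows([
  [0,0,1,0,0],
  [0,0,0,0,0],
])

```text
time_s: 10.35
position: [0.5796, -0.0531, 0.2053]
ee_rot: [[-0.0, 0.216, -0.976], [0.0, -0.976, -0.216], [-1.0, -0.0, -0.0]]
wrist_force: [-0.5, 1.6, -1.3]
gripper_width: -0.0002
```

The knob is at throw about 0 and side about -0.205, so it is in the right-hand lane. I'll back off, go round to the far side and line up behind it.

>>> play_rows([
  [0,0,-10,0,0],
  [0,0,-20,0,0],
  [0,0,0,-20,0],
  [0,0,0,-20,0],
  [0,0,0,-20,0],
  [0,0,20,0,0],
  [0,0,20,0,0],
  [0,0,19,0,0],
  [0,0,0,0,0],
])

```text
time_s: 11.25
position: [0.6447, -0.071, 0.2053]
ee_rot: [[0.0, 0.213, -0.977], [-0.001, -0.977, -0.213], [-1.0, 0.001, 0.0]]
wrist_force: [0.6, -0.3, 0.3]
gripper_width: 0.0001
```

```bash
cat >> h.py <<'E'
def shots2(k):
    o=[]
    for n,(x0,y0) in dict(scene=(195,130),side=(205,130)).items():
        p,d=optics.grab_frame(n);o.append(cv2.resize(p[y0:y0+110,x0:x0+80],None,fx=5,fy=5,interpolation=cv2.INTER_CUBIC)[:,:,::-1])
    cv2.imwrite(f'pics/both{k}.png',np.hstack(o))
E
python3 -c "
from h import *
where();shots2(9)"
```

```text
t 11.25 TCP mill mm [ 59.1 -36.4] z 205.3 F mill [ 0.5 -0.4  0.3] w 0.0001
```

View pics/both9.png

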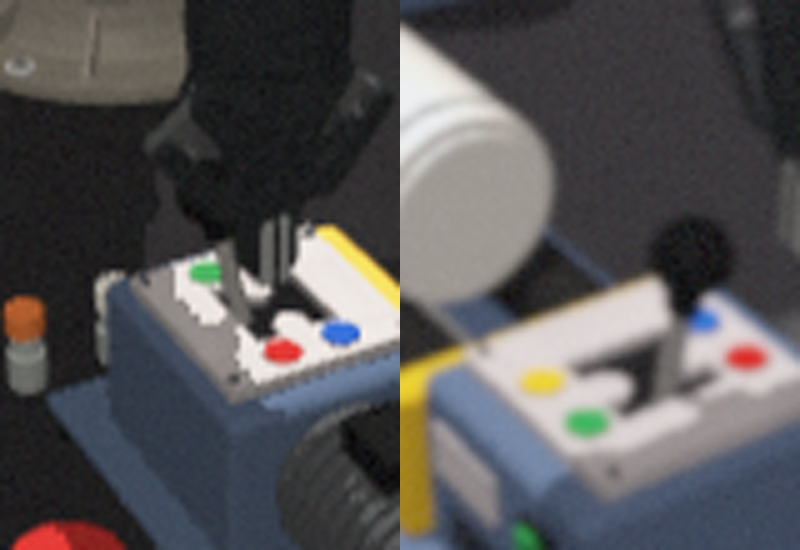

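The side view shows the knob at crop (692,255) with the fingers on the far side of it. I'll approach towards mill -x, with contact expected near TCP x = 28.

>>> play_rows([
  [0,0,0,8,0],
  [0,0,0,8,0],
  [0,0,0,6,0],
  [0,0,0,4,0],
  [0,0,0,3,0],
  [0,0,0,3,0],
  [0,0,0,3,0],
  [0,0,0,0,0],
])

```text
time_s: 12.15
position: [0.6103, -0.0759, 0.2056]
ee_rot: [[0.001, 0.216, -0.976], [0.0, -0.976, -0.216], [-1.0, 0.0, -0.001]]
wrist_force: [1.3, 0.4, -0.0]
gripper_width: 0.0001
```

>>> play_rows([
  [0,0,0,3,0],
  [0,0,0,3,0],
  [0,0,0,3,0],
  [0,0,0,3,0],
  [0,0,0,0,0],
])

```text
time_s: 12.65
position: [0.5981, -0.0786, 0.2054]
ee_rot: [[-0.0, 0.216, -0.976], [-0.0, -0.976, -0.216], [-1.0, 0.0, 0.0]]
wrist_force: [1.4, 0.0, 1.5]
gripper_width: 0.0
```

```bash
python3 -c "
from h import *
where();shots2(10)"
```

```text
t 12.65 TCP mill mm [ 12.  -33.7] z 205.4 F mill [ 1.4 -0.3  1.5] w 0.0
```

View pics/both10.png

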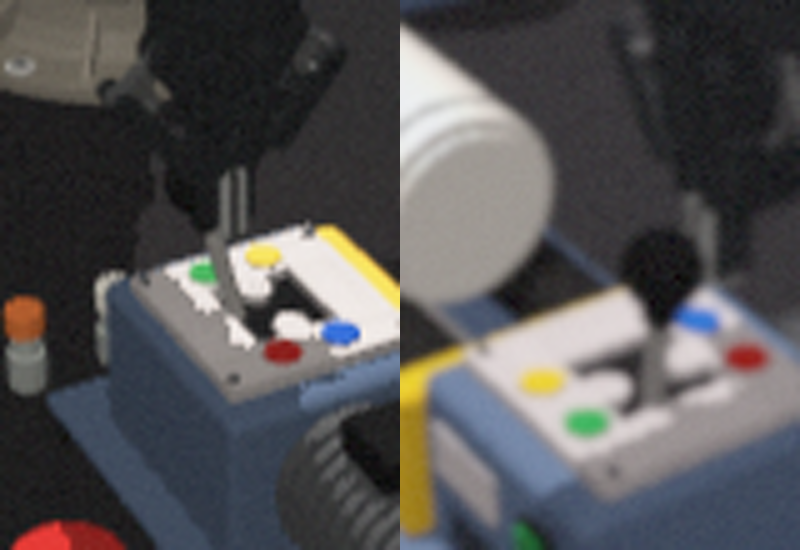

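The lever is sliding down the right-hand slot with the fingers behind it. I'll continue, then slow down near the end.

>>> play_rows([
  [0,0,0,3,0],
  [0,0,0,3,0],
  [0,0,0,3,0],
  [0,0,0,3,0],
  [0,0,0,3,0],
  [0,0,0,3,0],
  [0,0,0,2,0],
  [0,0,0,0,0],
])

```text
time_s: 13.55
position: [0.5787, -0.0829, 0.2054]
ee_rot: [[-0.0, 0.216, -0.976], [0.0, -0.976, -0.216], [-1.0, -0.0, 0.0]]
wrist_force: [1.3, 1.3, -1.4]
gripper_width: 0.0001
```

>>> play_rows([
  [0,0,0,1,0],
  [0,0,0,1,0],
  [0,0,0,0,0],
])

```text
time_s: 13.85
position: [0.577, -0.0832, 0.2053]
ee_rot: [[-0.0, 0.216, -0.976], [0.0, -0.976, -0.216], [-1.0, -0.0, 0.0]]
wrist_force: [1.4, 1.3, -1.8]
gripper_width: 0.0001
```

>>> play_rows([
  [0,0,0,1,0],
  [0,0,0,0,0],
])

```text
time_s: 14.05
position: [0.576, -0.0835, 0.2053]
ee_rot: [[0.0, 0.216, -0.976], [0.0, -0.976, -0.216], [-1.0, -0.0, -0.0]]
wrist_force: [2.4, 0.4, -1.6]
gripper_width: 0.0
```

```bash
python3 -c "
from h import *
where();shots2(11)"
```

```text
t 14.05 TCP mill mm [-10.6 -33.7] z 205.3 F mill [ 2.4 -0.1 -1.6] w 0.0
```

View pics/both11.png

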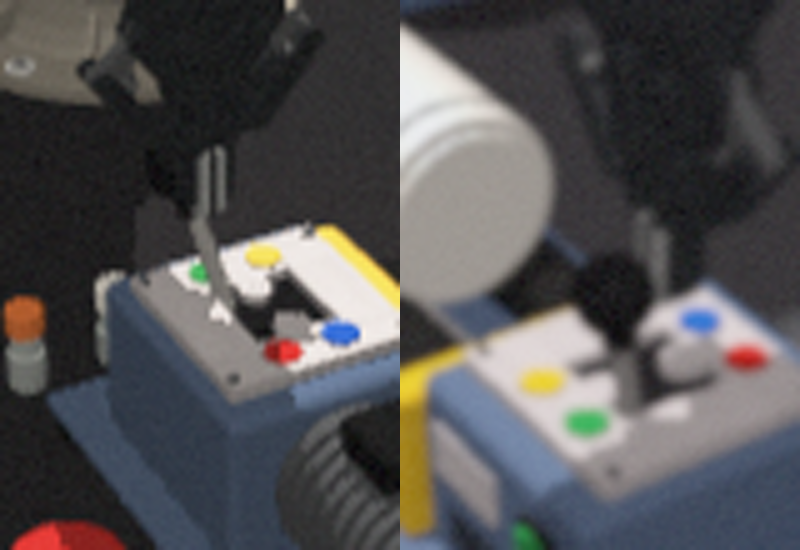

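>>> play_rows([
  [0,0,0,1,0],
  [0,0,0,0,0],
])

```text
time_s: 14.35
position: [0.575, -0.0837, 0.2053]
ee_rot: [[-0.0, 0.216, -0.976], [0.0, -0.976, -0.216], [-1.0, -0.0, 0.0]]
wrist_force: [1.1, 1.6, -0.5]
gripper_width: 0.0002
```

>>> play_rows([
  [0,0,0,0.7,0],
  [0,0,0,0,0],
])

```text
time_s: 14.55
position: [0.5743, -0.0838, 0.2053]
ee_rot: [[-0.0, 0.216, -0.976], [0.0, -0.976, -0.216], [-1.0, -0.0, 0.0]]
wrist_force: [2.0, -0.2, -2.1]
gripper_width: 0.0002
```

```bash
python3 -c "
from h import *
where()"
```

```text
t 14.55 TCP mill mm [-12.4 -33.7] z 205.3 F mill [ 1.9 -0.7 -2.1] w 0.0002
```

>>> play_rows([
  [0,0,0,0.5,0],
  [0,0,0,0,0],
])

```text
time_s: 14.75
position: [0.574, -0.0839, 0.2053]
ee_rot: [[0.0, 0.216, -0.976], [0.0, -0.976, -0.216], [-1.0, -0.0, -0.0]]
wrist_force: [1.8, 2.0, -2.3]
gripper_width: 0.0002
```

>>> play_rows([
  [0,0,0,0.5,0],
  [0,0,0,0,0],
])

```text
time_s: 14.95
position: [0.5735, -0.084, 0.2054]
ee_rot: [[0.0, 0.216, -0.976], [0.0, -0.976, -0.216], [-1.0, -0.0, -0.0]]
wrist_force: [3.8, 2.1, -3.5]
gripper_width: -0.0004
```

>>> play_rows([
  [0,0,0,0.5,0],
  [0,0,0,0,0],
])

```text
time_s: 15.15
position: [0.5731, -0.0841, 0.2053]
ee_rot: [[0.0, 0.216, -0.976], [0.0, -0.976, -0.216], [-1.0, -0.0, -0.0]]
wrist_force: [4.8, 2.0, -3.3]
gripper_width: -0.0002
```

```bash
python3 -c "
from h import *
where();shots2(12)"
```

```text
t 15.15 TCP mill mm [-13.7 -33.6] z 205.3 F mill [ 5.1  0.9 -3.3] w -0.0002
```

View pics/both12.png

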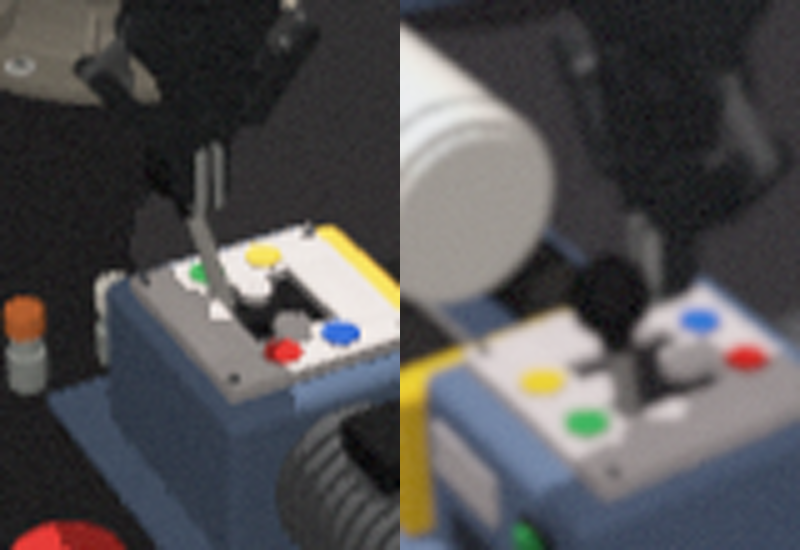

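The force is rising at the predicted end. Two more half-millimetre steps should confirm the stop.

>>> play_rows([
  [0,0,0,0.5,0],
  [0,0,0,0,0],
])

```text
time_s: 15.45
position: [0.5726, -0.0842, 0.2054]
ee_rot: [[0.0, 0.216, -0.976], [0.0, -0.976, -0.216], [-1.0, -0.0, -0.001]]
wrist_force: [5.1, 0.8, -4.2]
gripper_width: -0.0
```

>>> play_rows([
  [0,0,0,0.5,0],
  [0,0,0,0,0],
])

```text
time_s: 15.65
position: [0.5722, -0.0842, 0.2053]
ee_rot: [[0.001, 0.216, -0.976], [0.0, -0.976, -0.216], [-1.0, -0.0, -0.001]]
wrist_force: [6.9, 2.1, -4.8]
gripper_width: -0.0001
```

The force is now about 7 N and climbing, so the lever is against its stop. I'll withdraw in +x and up, then look.

>>> play_rows([
  [0,0,0,-5,0],
  [0,0,0,-15,0],
  [0,0,0,-25,0],
  [0,-25,0,-15,0],
  [0,-40,0,0,0],
  [0,-40,0,0,0],
  [0,0,-40,0,0],
  [0,0,-40,0,0],
  [0,0,-40,0,0],
  [0,0,0,0,0],
])

```text
time_s: 16.65
position: [0.6032, 0.0517, 0.3108]
ee_rot: [[-0.001, 0.223, -0.975], [0.002, -0.975, -0.223], [-1.0, -0.002, 0.0]]
wrist_force: [-0.3, 0.1, 0.6]
gripper_width: 0.0
```

```bash
python3 -c "
from h import *
where();shots2(13)
for n in ['scene','side']:
    p,d=optics.grab_frame(n);cv2.imwrite(f'pics/{n}13.png',p[:,:,::-1]);np.save(n+'13c.npy',p)"
```

```text
t 16.65 TCP mill mm [45.2 92.4] z 310.8 F mill [-0.3  0.2  0.6] w 0.0
```

View pics/both13.png

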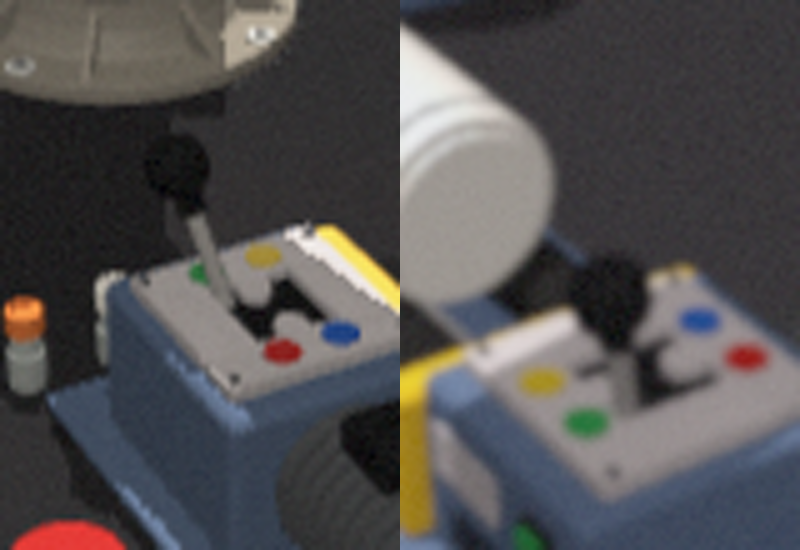

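View pics/side13.png

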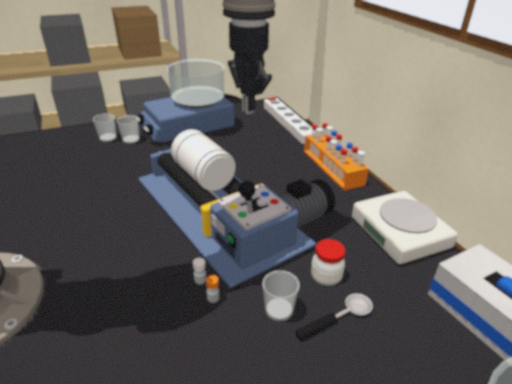

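View pics/scene13.png

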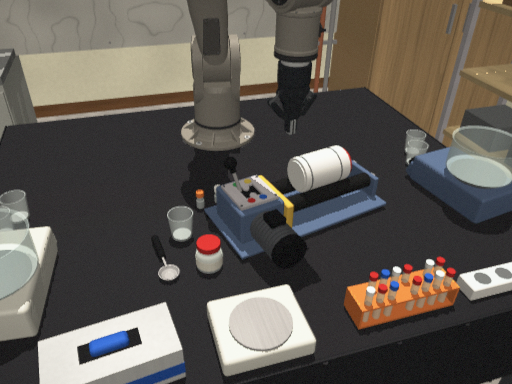

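```bash
python3 -c "
from h import *
knob((230.2,162.6),(247,188.4))
for n in ('scene','side'):
    a=np.load(n+'0c.npy').astype(int);b=np.load(n+'13c.npy').astype(int)
    # loose objects: saturation blobs before/after
    for q in (a,b):
        h=cv2.cvtColor(q.astype(np.uint8),cv2.COLOR_RGB2HSV).astype(int);H,S,V=h[...,0],h[...,1],h[...,2]
        print(n,'red',[x[:2] for x in blobs(((H<8)|(H>172))&(S>140)&(V>90),60)],'orange',[x[:2] for x in blobs((H>=8)&(H<16)&(S>150)&(V>120),20)])
"
```

```text
knob mill [-38.3 -33.1 157. ] len 0.165 t -0.235 s -0.208 err [1.7 1.7]
scene red [([208.0, 243.5], 402), ([440.2, 260.6], 71), ([407.7, 268.2], 73), ([450.5, 271.7], 75), ([373.6, 275.7], 75), ([417.0, 280.2], 72), ([382.1, 288.4], 75)] orange [([199.3, 193.0], 60), ([395.2, 300.3], 2539)]
scene red [([208.0, 243.5], 402), ([440.1, 260.6], 69), ([407.6, 268.3], 74), ([450.5, 271.7], 73), ([373.6, 275.8], 77), ([416.9, 280.2], 73), ([382.2, 288.4], 74)] orange [([199.3, 193.2], 54), ([395.4, 300.2], 2545)]
side red [([329.9, 250.1], 575)] orange [([340.2, 170.5], 648), ([323.6, 139.9], 23), ([212.2, 281.9], 79)]
side red [([329.9, 250.1], 576)] orange [([340.2, 170.5], 648), ([324.0, 140.2], 20), ([211.5, 281.7], 108)]
```

By vision the knob ends at throw about -0.235 and side about -0.208. The force rose exactly at the predicted stop, TCP x about -13. The pot and the orange-capped vial show the same pixel positions before and after, and the hand is well clear, so I'm handing in.

```bash
python3 -c "
from h import *
where();print(ticket.finish_job())"
```

```text
t 16.85 TCP mill mm [45.1 85. ] z 310.2 F mill [0.7 0.2 0.4] w 0.0
the job is handed in; nothing more can be done
None
```

The lever is home in the green (near right-hand) slot, and I handed the job in at 16.9 s of the 67 s allowed; no verdict came back. With the fingers shut, I pushed the knob to the middle of neutral, across to the right-hand lane, and then back until it met its stop. I then withdrew above and to the left.

**Lever position:** two-view triangulation of the knob gave throw about -0.235 and side about -0.208, with the lever length checking at 165.0 mm. The limits are -0.215 and -0.16.

**Disagreement:** vision puts the knob about 2.5 mm short of the nominal stop, which is close to the camera calibration error. The contact evidence says it was fully home. The push force stayed near 2 N along the slot. It then rose from the hand position where the stop was predicted, to about 7–8 N, the largest I read during the job.

**Loose things:** the pot's red lid and the orange vial cap showed the same centroids before and after, within 1 pixel. The jar, cup, white-capped vial and scoop I compared only by eye, and they look unmoved. The hand was clear of everything, with the wrist force near zero.

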